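# Put three computer parts back on their own shaped mats

## Robot

A 7-joint arm with a two-finger parallel gripper is mounted at the origin on the work surface. World frame = base frame: x ahead of the robot, y to its left, z up, the work surface at z = 0. Lengths are in m, angles in rad, forces in N, time in s.
With the tool pointing down it reaches from about 0.35 to 0.9 m from the base axis. Payload 7.2 kg.
Tool frame: the origin (TCP) lies midway between the tips of the shut fingers; the grasp point (between the pads) lies 19 mm behind it; z points along the fingers, y is the line along which they close (so a half turn about z gives the same grasp; the last joint's range is limited). The gripper opens to 85 mm and grips with 20 to 120 N. Pads are 22 mm wide; open, the fingers measure 114 mm over their backs; the gripper's body (76 mm by 85 mm) begins 54 mm behind the grasp point. The pads swing forward as they close: fully open they stand 13 mm farther back than shut.
Start: joints at [1.088, 0.411, -0.013, 1.596, 0.006, 1.134, -0.082], TCP at [0.252, -0.572, 0.231] pointing down, gripper open.
Joint ranges: [-2.95, 2.95], [-0.29, 1.99], [-1.47, 1.44], [0.14, 2.54], [-1.03, 4.17], [0.13, 1.85], [-2.86, 2.86]. Speed limits (rad/s): [2.39, 2.39, 3.01, 3.01, 3.14, 3.14, 3.14].

## Interface

Orientations are given as [roll, pitch, yaw] about the fixed x, y, z axes, in that order (R = Rz(yaw) Ry(pitch) Rx(roll)).
In Python, from cell import arm gives the robot as it stands. The module is installed in compiled form; this text tells all that it offers.
- The arm moves only by the tool play_rows, never from a script. Its argument "motion" is a list of rows, each a list of 5 numbers: the opening, from -1 (shut) to 1 (fully open), so that 0 is half open, then the shift along the tool's x, y, z as a fraction of full scale, then the turn about the tool's z as a fraction of full scale. A call has 1 to 20 rows; each row shifts and turns the commanded pose from where the row before left it, along the tool's axes as they then stand; what a row does not reach is not made up. Full scale, the value 1, is 100 mm for a shift and 6 degrees for a turn. A row lasts 1/12 s, in which the tool goes at most 41.7 mm and 7.16 degrees, less where a joint would pass 70% of its speed; a pose out of reach is approached as far as the arm can. A call with a number of a shift or a turn outside -1 to 1 is refused whole. A call with a gripper value outside its range is refused whole. The fingers move at their own pace and stop on an object; "force" is the grip in N (left out, the last holds). Time passes only in rows, so rows that do not move let the fingers close. It gives the time, the measured TCP pose, the force, the opening and the grip force at its end, in the units of the state.
- arm.read_state(): the state, without advancing time (a new reading comes with each control period).
- arm.read_camera(name): name is "side" or "top"; returns (picture, depth): 420x560x3 uint8, blue, green, red; 420x560 float32, m along the optical axis (not along the pixel's ray), 0 where there is no reading.
- arm.camera_params(name): a dict with "K" (3x3 intrinsics, pixels), "world_to_cam" (4x4, takes a point from world to camera coordinates). Camera axes: x right, y down, z forward; pixel columns grow to the right and rows downward; lengths in m; the calibration is good to about 2 mm. A picture is of the moment at which its call begins. camera_params takes no time and is no camera call.
- arm.sign_off(): hands the job in; it is judged then, once.
The state is a dict: "time": time; "qpos": joint angles; "joint_vel": joint speeds; "effort": joint torques, N m; "ee_pos": TCP position; "orientation": TCP orientation; "contact_force": force on the tool from outside, world axes, zero at the start; "ft_torque": the same for the moment, N m; "finger_gap": finger opening in m; "gripper_force": force on a finger pad.
Only numpy, scipy, OpenCV 4.12 (cv2) and the standard library are available. Lean on these libraries where they do the work, as an engineer would, in place of code of your own. Each camera call takes 0.05 s, during which the arm holds its last target. There are 200 camera calls.

## Task

Three parts from an opened computer have been laid on each other's bench mats: put each one on the blue mat of its own shape - the round loudspeaker on the round mat, the square fan on the square mat and the long white power supply on the long mat. Each must end flat, the same way up as now, in the middle of its mat, with the fan's sides parallel to the square mat's edges and the power supply lengthwise along the long mat; the empty grey mouse mat is free for parking a part on the way. Set the parts down rather than dropping them, and leave the roll of tape, the screwdriver and the dish of screws where they are.

Things in the scene. Friction and masses are not known exactly. Their poses are not given: they have to be found in the camera images.
- fan_c (a point): black square cooling fan with grey blades, 60 x 60 mm and 25 mm high, lying flat, blades seen from above; about 90 g. The point is its centre, half-way up (12.5 mm over its underside); z up, x and y square to its sides. Starts on the long mat
- speaker_c (a point): round loudspeaker driver, face up: a round aluminium rim 54 mm in diameter from 20 to 30 mm above its underside, a narrower dark cone and a 44 mm magnet below; a small dome on top reaches 34 mm. About 160 g. Grasp it across the rim. The point is on its axis, 15 mm above its underside; z up. Starts on the square mat
- brick_c (a point): white oblong power supply, 100 x 44 mm and 30 mm high, lying flat, about 250 g. The point is its centre, half-way up (15 mm over its underside); x along its length, y across its 44 mm width, z up. Starts on the round mat
- square_mat: square mat, 96 x 96 mm; 4 mm thick blue bench mat fixed to the bench; origin at the centre of its underside, on the bench top (z up; its top face is 4 mm above the bench). x and y square to its edges. The fan's place
- round_mat: round mat, 110 mm in diameter; 4 mm thick blue bench mat fixed to the bench; origin at the centre of its underside, on the bench top (z up; its top face is 4 mm above the bench). The loudspeaker's place
- long_mat: oblong mat, 150 x 76 mm; 4 mm thick blue bench mat fixed to the bench; origin at the centre of its underside, on the bench top (z up; its top face is 4 mm above the bench). x along its length. The power supply's place
- mouse_mat: grey mouse mat, 140 x 110 mm, 4 mm thick, fixed to the bench, empty at the start: the free spot; origin at the centre of its underside, x along its length, z up. The four mats lie in any order, at least 190 mm apart from centre to centre; nothing but a part stands on them and all else on the bench within reach is lower than 60 mm
- tape: yellow roll of tape lying flat, 84 mm across, 24 mm high, loose bystander; origin at the centre of its underside
- driver: small screwdriver lying on the bench, about 160 mm long, handle 14 mm thick, loose bystander; origin near its middle, x towards its tip
- dish: small round steel dish with screws in it, 72 mm across, 20 mm high, loose bystander; origin at the centre of its underside
There are look-alikes about, which are no part of the job. What is shaped like the part that bears brick_c but brown or green is not meant.

How it is judged:
By the outcome, as a careful person would: the job done as asked, in the order asked, and still so for the second after the job is handed in, with the robot touching nothing.
It also fails if it takes over 106 s, if anything falls off the work surface, if the arm or the gripper's body presses on something with over 40 N, if the wrist force passes 120 N, or if a joint passes its speed limit or range.

## Working session

There is one attempt and no reset: what is moved stays moved. The work goes in short steps, Python scripts to look and compute and a tool call to move; the robot and the scene stay as the last step left them, time stands still between calls to the robot, and variables do not carry over. Pictures are saved under pics/ and viewed, at most 14 in all, crops included, and the job is handed in when it is done.

Besides the shell and the picture viewer there is one more tool, called after ">>>" as name(argument=value, ...) on one line, values as JSON. play_rows: Moves the arm, as the interface text tells. Shift numbers are shares of 100 mm and turn numbers shares of 6 degrees, none past 1 either way. Its arguments: {"type":"object","properties":{"motion":{"type":"array"},"force":{"type":"number"}},"required":["motion"]}

```bash
mkdir -p pics
cat > h.py <<'E'
import numpy as np, cv2
from cell import arm
def snap(n,f):
    p,d=arm.read_camera(n); cv2.imwrite('pics/'+f+'.png',p); np.save('pics/'+f+'.npy',d); return p,d
def world(n,u,v,z=None,d=None):
    c=arm.camera_params(n); K=c['K']; T=np.linalg.inv(c['world_to_cam'])
    r=np.linalg.inv(K)@np.array([u,v,1.]); 
    if d is not None: return T[:3,:3]@(r*d)+T[:3,3]
    w=T[:3,:3]@r; o=T[:3,3]; return o+w*(z-o[2])/w[2]
E
python3 - <<'E'
from h import *
snap('top','t0');snap('side','s0')
print(arm.read_state()); print(arm.camera_params('top'))
E
```

```text
{'time': 0.1, 'qpos': array([ 1.08779085,  0.41182933, -0.01276198,  1.59695917,  0.00559215,
        1.13432598, -0.08221531]), 'joint_vel': array([-6.79638919e-04, -2.68574982e-03, -1.14670166e-03, -2.22708038e-05,
       -5.64422560e-04, -5.29784664e-05, -2.44988631e-04]), 'effort': array([ 3.47881898e-03, -6.01825047e+01,  6.84711915e-01, -3.00087833e+01,
        1.41107026e-02,  6.35506731e-03,  3.58845591e-05]), 'ee_pos': array([ 0.25169215, -0.57158111,  0.23053153]), 'orientation': array([-3.14010823e+00,  7.82014555e-05,  4.14856901e-01]), 'contact_force': array([ 0.12596583, -0.47998663,  0.77569063]), 'ft_torque': array([0.03308628, 0.02386193, 0.06910391]), 'gripper_force': 0.0, 'finger_gap': 0.08529862361246733}
{'K': array([[415.74101971,   0.        , 279.52742075],
       [  0.        , 415.74101971, 213.66948041],
       [  0.        ,   0.        ,   1.        ]]), 'world_to_cam': array([[-0.01126091, -0.99992415,  0.00498945, -0.02645145],
       [-0.99770016,  0.01090204, -0.06689944,  0.46986138],
       [ 0.06683998, -0.00573132, -0.99774725,  1.10054789],
       [ 0.        ,  0.        ,  0.        ,  1.        ]])}
```

View pics/t0.png

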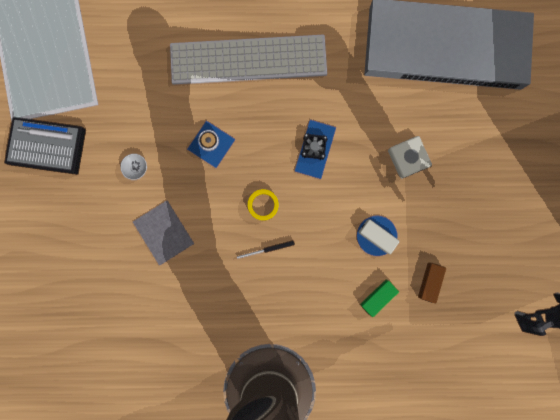

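View pics/s0.png

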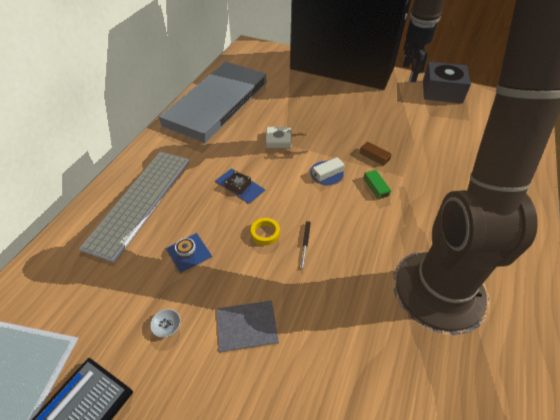

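The top picture shows the speaker at (208,140) on the square mat, the fan at (315,147) on the long mat, and the power supply on the round mat. The mouse mat at (163,232) is empty. There are three power supply candidates: white (379,237), green (380,298) and brown (432,283). The white one on the round mat fits the description. I'll confirm that in an enlarged crop.

Run:
```python
from h import *
p=cv2.imread('pics/t0.png')
def crop(u,v,r=33): return cv2.resize(p[v-r:v+r,u-r:u+r],(396,396),interpolation=cv2.INTER_CUBIC)[:296 if 0 else 396]
a=np.hstack([crop(211,143),crop(315,148)]);b=np.hstack([crop(378,236),crop(163,232,40)])
o=np.vstack([a,b]);cv2.imwrite('pics/c0.png',cv2.resize(o,(600,600),interpolation=cv2.INTER_AREA))
hsv=cv2.cvtColor(p,cv2.COLOR_BGR2HSV)
def rect(n,m,u,v,r,z):
    k=np.zeros_like(m);k[v-r:v+r,u-r:u+r]=m[v-r:v+r,u-r:u+r]
    ys,xs=np.nonzero(k)
    P=np.array([world('top',x,y,z)[:2]*1000 for x,y in zip(xs,ys)],np.float32)
    c,s,_=cv2.minAreaRect(P);bx=cv2.boxPoints((c,s,_));e=[bx[1]-bx[0],bx[2]-bx[1]];L=max(e,key=np.linalg.norm)
    print(n,len(P),np.round(c,1),np.round(s,1),'long axis yaw',round(np.degrees(np.arctan2(L[1],L[0]))%180,1),'mean',P.mean(0).round(1))
blue=((hsv[...,0]>95)&(hsv[...,0]<130)&(hsv[...,1]>140)&(hsv[...,2]>50)).astype(np.uint8)
rect('sq',blue,211,144,33,.004);rect('long',blue,315,149,35,.004);rect('round',blue,377,236,30,.004)
w=((hsv[...,1]<70)&(hsv[...,2]>150)).astype(np.uint8)
rect('brick',w,379,237,25,.034)
g=((hsv[...,1]<75)&(hsv[...,2]<140)).astype(np.uint8)
rect('mouse',g,163,232,35,.004)
f=((hsv[...,2]<200)&(blue==0)).astype(np.uint8)
rect('fan',f,315,147,15,.029)
```

```text
sq 722 [663.9 154.8] [91.9 92.1] long axis yaw 146.2 mean [657.9 150.6]
long 846 [ 647.7 -130.8] [ 72.8 146.1] long axis yaw 162.9 mean [ 642.7 -132. ]
round 476 [ 411.2 -290.6] [ 95.5 104.2] long axis yaw 143.4 mean [ 408.4 -291.8]
brick 599 [ 404.7 -295. ] [97.7 42.8] long axis yaw 53.8 mean [ 404.6 -295.1]Traceback (most recent call last):
  File "<stdin>", line 18, in <module>
  File "<stdin>", line 10, in rect
  File "h.py", line 6, in world
    c=arm.camera_params(n); K=c['K']; T=np.linalg.inv(c['world_to_cam'])
ValueError: time passes only in moves, steps and waits
```

View pics/c0.png

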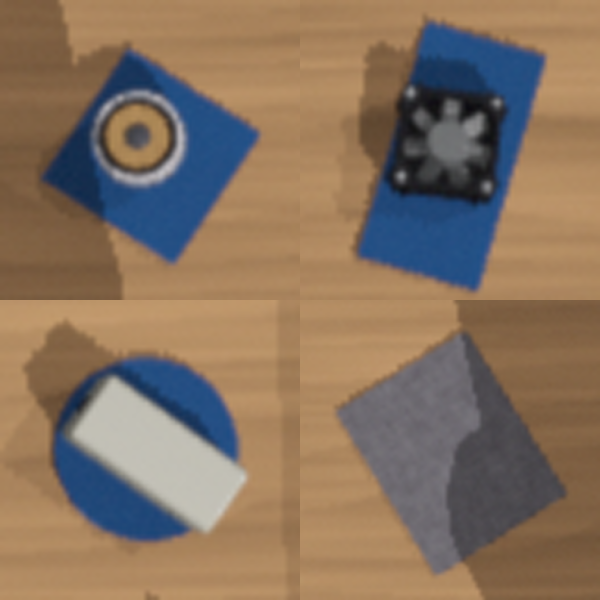

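The crop confirms the white block on the round mat is the power supply. I read the corners off it and convert them to world positions.

```bash
cat > m.py <<'E'
from h import *
c=arm.camera_params('top');K=c['K'];T=np.linalg.inv(c['world_to_cam'])
def W(u,v,z):
    w=T[:3,:3]@np.linalg.inv(K)@np.array([u,v,1.]);o=T[:3,3];return (o+w*(z-o[2])/w[2])[:2]*1000
E
python3 - <<'E'
from m import *
def go(n,pts,o,org,s,z):
    P=np.array([W((x-o[0])/s-.5+org[0],(y-o[1])/s-.5+org[1],z) for x,y in pts])
    print(n,P.mean(0).round(1), end=' ')
    if len(P)>1:
        e=np.roll(P,-1,0)-P
        print([(round(float(np.hypot(*q)),1),round(float(np.degrees(np.arctan2(q[1],q[0]))%180),1)) for q in e])
    else: print()
s=300/66
go('sq',[(127,48),(259,132),(174,264),(42,178)],(0,0),(178,110),s,.004)
go('long',[(427,18),(546,55),(479,292),(356,256)],(300,0),(282,115),s,.004)
go('round',[(52,448.5),(145.5,355),(239,448.5),(145.5,542)],(0,300),(345,203),s,.004)
go('mouse',[(463,330),(566,494),(436,575),(337,409)],(300,300),(123,192),3.75,.004)
go('fan',[(410,93),(497,103),(487,187),(400,176)],(300,0),(282,115),s,.029)
go('spk',[(139,137)],(0,0),(178,110),s,.034)
go('brick',[(113,375),(247,477),(208,533),(69,432)],(0,300),(345,203),s,.034)
E
```

```text
sq [664.8 155.1] [(95.4, 56.7), (95.1, 147.3), (95.6, 56.2), (94.3, 147.2)]
long [ 648.4 -131. ] [(75.5, 71.9), (150.6, 163.3), (77.0, 72.9), (152.1, 162.8)]
round [ 409.2 -293.6] [(79.5, 133.9), (78.3, 43.9), (79.3, 133.7), (78.0, 44.1)]
mouse [424.3 284.7] [(140.9, 32.1), (108.9, 121.5), (140.0, 31.1), (106.5, 121.9)]
fan [ 651.7 -126.6] [(51.8, 82.8), (50.7, 172.2), (51.7, 82.1), (50.1, 172.3)]
spk [668.6 157. ] 
brick [ 405.4 -294.3] [(97.0, 51.8), (39.8, 143.7), (98.8, 53.1), (42.1, 141.2)]
```

>>> play_rows(motion=[[1, 0, 0, 0, -1], [1, 0, 0, 0, -1], [1, 0, 0, 0, -1], [1, 0, 0, 0, -1], [1, 0, 0, 0, -1], [1, 0, 0, 0, -1], [1, 0, 0, 0, -1], [1, 0, 0, 0, -1], [1, 0, 0, 0, -1], [1, 0, 0, 0, -0.77], [1, 0.3, 0.2, 0, 0], [1, 0.3, 0.2, 0, 0], [1, 0.3, 0.2, 0, 0], [1, 0.3, 0.2, 0, 0], [1, 0.3, 0.2, 0, 0], [1, 0.3, 0.2, 0, 0], [1, 0.3, 0.2, 0, 0], [1, 0.3, 0.2, 0, 0], [1, 0.3, 0.2, 0, 0], [1, 0.3, 0.2, 0, 0]], force=40)

```text
time: 1.77
ee_pos: [0.4905, -0.2997, 0.2311]
orientation: [-3.141, -0.0, 1.438]
contact_force: [0.2, -0.2, -0.2]
finger_gap: 0.0854
gripper_force: 0.0
```

```bash
cat > to.py <<'E'
# to.py x y z yaw : remaining turn (deg, +tool z) and shift in tool axes at final yaw (mm)
import sys; from h import *
x,y,z,yw=map(float,sys.argv[1:5]); s=arm.read_state(); p=s['ee_pos']*1000; r=np.degrees(s['orientation'])
t=-((yw-r[2]+180)%360-180); a=np.radians(yw if len(sys.argv)<6 else r[2]); d=np.array([x,y])-p[:2]
print('t',round(s['time'],2),'pos',p.round(1),'rpy',r.round(2),'gap',round(s['finger_gap']*1000,1),'F',s['contact_force'].round(1),'grip',round(s['gripper_force'],1),'q7',round(s['qpos'][6],2))
print('turn/6 %.3f  x %.1f y %.1f z %.1f'%(t/6,d@[np.cos(a),np.sin(a)],d@[np.sin(a),-np.cos(a)],p[2]-z))
E
python3 to.py 651.7 -126.6 120 82.4
```

```text
t 1.77 pos [ 490.5 -299.7  231.1] rpy [-179.97   -0.     82.37] gap 85.4 F [ 0.2 -0.2 -0.2] grip 0.0 q7 0.21
turn/6 -0.005  x 192.9 y 136.9 z 111.1
```

>>> play_rows(motion=[[1, 0.3, 0.21, 0.1, 0], [1, 0.3, 0.21, 0.1, 0], [1, 0.3, 0.21, 0.1, 0], [1, 0.3, 0.21, 0.1, 0], [1, 0.3, 0.21, 0.1, 0], [1, 0.3, 0.21, 0.1, 0], [1, 0.129, 0.109, 0.2, -0.005], [1, 0, 0, 0.35, 0], [1, 0, 0, 0.35, 0], [1, 0, 0, 0.2, 0], [1, 0, 0, 0, 0], [1, 0, 0, 0, 0]])

```text
time: 2.77
ee_pos: [0.6502, -0.1279, 0.0602]
orientation: [-3.139, -0.0, 1.439]
contact_force: [0.6, 1.6, 0.5]
finger_gap: 0.0852
gripper_force: 0.0
```

```bash
python3 to.py 651.7 -126.6 2 82.4; python3 -c "
from h import *
p,d=snap('side','s1'); q,_=snap('top','t1')
a=cv2.resize(p[130:230,180:300],(480,400)); b=cv2.resize(q[98:198,265:345],(320,400)); cv2.imwrite('pics/c1.png',np.hstack([a,b]))"
```

```text
t 2.77 pos [ 650.2 -127.9   60.2] rpy [-1.7983e+02 -1.0000e-02  8.2420e+01] gap 85.2 F [0.6 1.6 0.5] grip 0.0 q7 -0.23
turn/6 0.004  x 1.5 y 1.3 z 58.2
```

View pics/c1.png

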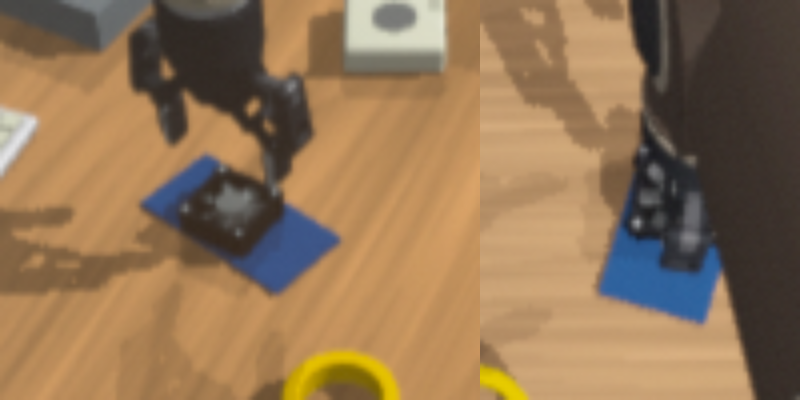

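The side crop shows the open fingers straddling the fan at crop (230,200). I descend and grasp.

>>> play_rows(motion=[[1, 0.015, 0.013, 0.2, 0], [1, 0, 0, 0.2, 0], [1, 0, 0, 0.1, 0], [1, 0, 0, 0.08, 0], [1, 0, 0, 0, 0], [-0.4, 0, 0, 0, 0], [-0.4, 0, 0, 0, 0], [-0.4, 0, 0, 0, 0], [-0.4, 0, 0, 0, 0], [-0.4, 0, 0, 0, 0], [-0.4, 0, 0, 0, 0], [-0.4, 0, 0, 0, 0], [-0.4, 0, 0, 0, 0]], force=40)

```text
time: 3.95
ee_pos: [0.6536, -0.1269, 0.0048]
orientation: [3.139, 0.0, 1.438]
contact_force: [-0.7, -0.1, 6.7]
finger_gap: 0.0592
gripper_force: 44.5
```

```bash
python3 to.py 651.7 -126.6 2 82.4
```

```text
t 3.95 pos [ 653.6 -126.9    4.8] rpy [1.7987e+02 1.0000e-02 8.2410e+01] gap 59.2 F [-0.7 -0.1  6.7] grip 44.5 q7 -0.26
turn/6 0.002  x 0.0 y -1.9 z 2.8
```

>>> play_rows(motion=[[-0.4, 0, 0, -0.1, 0], [-0.4, 0, 0, -0.2, 0], [-0.4, 0, 0, -0.3, 0], [-0.4, 0, 0, -0.3, 0], [-0.4, 0.1, -0.075, -0.2, 0], [-0.4, 0.2, -0.15, 0, 0], [-0.4, 0.28, -0.21, 0, 0], [-0.4, 0.28, -0.21, 0, 0], [-0.4, 0.28, -0.21, 0, 0], [-0.4, 0.28, -0.21, 0, 0], [-0.4, 0.28, -0.21, 0, 0], [-0.4, 0.28, -0.21, 0, 0], [-0.4, 0.28, -0.21, 0, 0], [-0.4, 0.28, -0.21, 0, 0], [-0.4, 0.28, -0.21, 0, 0], [-0.4, 0.28, -0.21, 0, 0], [-0.4, 0.2, -0.15, 0, 0], [-0.4, 0.1, -0.075, 0, 0], [-0.4, 0, 0, 0, 0], [-0.4, 0, 0, 0, 0]])

```text
time: 5.62
ee_pos: [0.4445, 0.2443, 0.1138]
orientation: [3.141, 0.0, 1.44]
contact_force: [0.5, -0.7, -1.2]
finger_gap: 0.0589
gripper_force: 43.8
```

```bash
python3 to.py 424.3 284.7 6 82.4
```

```text
t 5.62 pos [444.5 244.3 113.8] rpy [179.96   0.    82.52] gap 58.9 F [ 0.5 -0.7 -1.2] grip 43.8 q7 -0.96
turn/6 0.020  x 37.4 y -25.4 z 107.8
```

>>> play_rows(motion=[[-0.4, 0.19, -0.13, 0.1, 0], [-0.4, 0.18, -0.12, 0.2, 0], [-0.4, 0, 0, 0.3, 0], [-0.4, 0, 0, 0.2, 0], [-0.4, 0, 0, 0.14, 0], [-0.4, 0, 0, 0.08, 0], [-0.4, 0, 0, 0.03, 0], [-0.4, 0, 0, 0.02, 0], [-0.4, 0, 0, 0.01, 0], [-0.4, 0, 0, 0, 0]])

```text
time: 6.45
ee_pos: [0.4255, 0.2839, 0.006]
orientation: [3.141, -0.001, 1.438]
contact_force: [0.4, -0.4, -0.6]
finger_gap: 0.0593
gripper_force: 43.8
```

```bash
python3 to.py 424.3 284.7 5 82.4
```

```text
t 6.45 pos [425.5 283.9   6. ] rpy [ 1.7994e+02 -4.0000e-02  8.2380e+01] gap 59.3 F [ 0.4 -0.4 -0.6] grip 43.8 q7 -1.17
turn/6 -0.003  x 0.6 y -1.3 z 1.0
```

>>> play_rows(motion=[[-0.4, 0, 0, 0.014, 0], [-0.4, 0, 0, 0, 0], [0.3, 0, 0, 0, 0], [0.7, 0, 0, 0, 0], [1, 0, 0, 0, 0], [1, 0, 0, 0, 0], [1, 0, 0, 0, 0], [1, 0, 0, 0, 0], [1, 0, 0, -0.1, 0], [1, 0, 0, -0.3, 0], [1, 0, 0, -0.3, 0], [1, -0.1, 0.01, -0.3, 0], [1, -0.2, 0.02, -0.2, 0], [1, -0.3, 0.03, 0, 0], [1, -0.3, 0.03, 0, 0], [1, -0.3, 0.03, 0, 0], [1, -0.3, 0.03, 0, 0], [1, -0.3, 0.03, 0, 0], [1, -0.3, 0.03, 0, 0], [1, -0.3, 0.03, 0, 0]])

```text
time: 8.12
ee_pos: [0.4166, 0.0415, 0.1246]
orientation: [3.141, -0.0, 1.439]
contact_force: [-0.9, -0.5, -0.9]
finger_gap: 0.0854
gripper_force: 0.0
```

```bash
python3 to.py 405.4 -294.3 60 82.4;  python3 to.py 405.4 -294.3 60 53.3; python3 -c "
from h import *
q,_=snap('top','t2'); cv2.imwrite('pics/c2.png',cv2.resize(q[190:270,123:203],(480,480),interpolation=cv2.INTER_CUBIC))"
```

```text
t 8.12 pos [416.6  41.5 124.6] rpy [179.96  -0.    82.43] gap 85.4 F [-0.9 -0.5 -0.9] grip 0.0 q7 -0.5
turn/6 0.005  x -334.3 y 33.3 z 64.6
t 8.12 pos [416.6  41.5 124.6] rpy [179.96  -0.    82.43] gap 85.4 F [-0.9 -0.5 -0.9] grip 0.0 q7 -0.5
turn/6 4.855  x -275.9 y 191.7 z 64.6
```

View pics/c2.png

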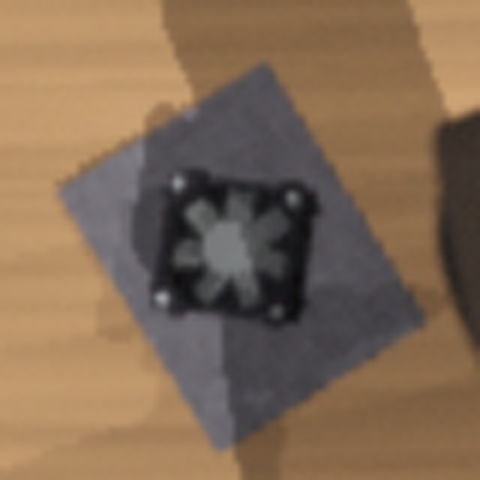

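The fan is parked flat on the mouse mat, centred at crop (228,248). The power supply is next.

>>> play_rows(motion=[[1, -0.3, 0.03, 0, 0], [1, -0.3, 0.03, 0, 0], [1, -0.3, 0.03, 0, 0], [1, -0.3, 0.03, 0, 0], [1, -0.3, 0.03, 0, 0], [1, -0.3, 0.03, 0, 0], [1, -0.3, 0.03, 0, 0], [1, -0.3, 0.03, 0, 0], [1, -0.3, 0.03, 0, 0], [1, -0.3, 0.03, 0, 0], [1, -0.2, 0.02, 0, 0], [1, -0.14, 0.013, 0, 0], [1, 0, 0, 0, 1], [1, 0, 0, 0.1, 1], [1, 0, 0, 0.2, 1], [1, 0, 0, 0.2, 1], [1, 0, 0, 0.1, 0.855], [1, 0, 0, 0, 0], [1, 0, 0, 0, 0]])

```text
time: 9.75
ee_pos: [0.4059, -0.2922, 0.0641]
orientation: [-3.141, -0.0, 0.933]
contact_force: [-0.2, -1.1, 0.2]
finger_gap: 0.0853
gripper_force: 0.0
```

```bash
python3 to.py 405.4 -294.3 6 53.3; python3 -c "
from m import *
print(W(160.46,230.9,.029))"
```

```text
t 9.75 pos [ 405.9 -292.2   64.1] rpy [-1.7995e+02 -1.0000e-02  5.3480e+01] gap 85.3 F [-0.2 -1.1  0.2] grip 0.0 q7 -0.19
turn/6 0.030  x -2.0 y 0.9 z 58.1
[426.46562551 283.51868967]
```

>>> play_rows(motion=[[1, -0.02, 0.009, 0.2, 0.03], [1, 0, 0, 0.2, 0], [1, 0, 0, 0.1, 0], [1, 0, 0, 0.07, 0], [1, 0, 0, 0, 0], [-0.7, 0, 0, 0, 0], [-0.7, 0, 0, 0, 0], [-0.7, 0, 0, 0, 0], [-0.7, 0, 0, 0, 0], [-0.7, 0, 0, 0, 0], [-0.7, 0, 0, 0, 0], [-0.7, 0, 0, 0, 0], [-0.7, 0, 0, 0, 0], [-0.7, 0, 0, 0, 0]], force=60)

```text
time: 10.92
ee_pos: [0.406, -0.2952, 0.0079]
orientation: [3.14, -0.0, 0.927]
contact_force: [-0.1, -0.1, 6.2]
finger_gap: 0.0432
gripper_force: 62.1
```

```bash
python3 to.py 405.4 -294.3 6 53.3
```

```text
t 10.92 pos [ 406.  -295.2    7.9] rpy [179.9   -0.    53.12] gap 43.2 F [-0.1 -0.1  6.2] grip 62.1 q7 -0.21
turn/6 -0.031  x 0.4 y -1.0 z 1.9
```

>>> play_rows(motion=[[-0.7, 0, 0, -0.1, 0], [-0.7, 0, 0, -0.2, 0], [-0.7, 0, 0, -0.3, 0], [-0.7, 0, 0, -0.3, -0.4], [-0.7, 0, 0, -0.2, -0.8], [-0.7, 0, 0, 0, -1], [-0.7, 0, 0, 0, -1], [-0.7, 0, 0, 0, -1], [-0.7, 0, 0, 0, -1], [-0.7, 0, 0, 0, -1], [-0.7, 0, 0, 0, -1], [-0.7, 0, 0, 0, -1], [-0.7, 0, 0, 0, -1], [-0.7, 0, 0, 0, -1], [-0.7, 0, 0, 0, -1], [-0.7, 0, 0, 0, -1], [-0.7, 0, 0, 0, -1], [-0.7, 0, 0, 0, -1], [-0.7, 0, 0, 0, -1], [-0.7, 0, 0, 0, -1]])

```text
time: 12.58
ee_pos: [0.4049, -0.2948, 0.1175]
orientation: [-3.141, -0.0, 2.629]
contact_force: [-0.5, -0.1, -2.7]
finger_gap: 0.0431
gripper_force: 61.5
```

>>> play_rows(motion=[[-0.7, 0, 0, 0, -1], [-0.7, 0, 0, 0, -0.8], [-0.7, 0, 0, 0, -0.34], [-0.7, 0, 0, 0, 0], [-0.7, 0, 0, 0, 0]])

```text
time: 13.0
ee_pos: [0.405, -0.2949, 0.1173]
orientation: [-3.141, -0.0, 2.846]
contact_force: [-0.3, -0.5, -2.1]
finger_gap: 0.0431
gripper_force: 61.5
```

```bash
python3 to.py 648.4 -131 8 163
```

```text
t 13.0 pos [ 405.  -294.9  117.3] rpy [-1.7997e+02 -1.0000e-02  1.6305e+02] gap 43.1 F [-0.3 -0.5 -2.1] grip 61.5 q7 1.54
turn/6 0.008  x -184.8 y 227.9 z 109.3
```

>>> play_rows(motion=[[-0.7, -0.09, 0.11, 0, 0], [-0.7, -0.2, 0.25, 0, 0], [-0.7, -0.2, 0.25, 0, 0], [-0.7, -0.2, 0.25, 0, 0], [-0.7, -0.2, 0.25, 0, 0], [-0.7, -0.2, 0.25, 0, 0], [-0.7, -0.2, 0.25, 0, 0], [-0.7, -0.2, 0.25, 0, 0], [-0.7, -0.2, 0.25, 0, 0], [-0.7, -0.1, 0.12, 0.1, 0], [-0.7, -0.058, 0.049, 0.2, 0], [-0.7, 0, 0, 0.3, 0], [-0.7, 0, 0, 0.2, 0], [-0.7, 0, 0, 0.1, 0], [-0.7, 0, 0, 0, 0], [-0.7, 0, 0, 0, 0]])

```text
time: 14.33
ee_pos: [0.6483, -0.1303, 0.0272]
orientation: [-3.142, -0.0, 2.847]
contact_force: [0.7, -1.0, -1.6]
finger_gap: 0.043
gripper_force: 61.6
```

```bash
python3 to.py 648.4 -131 8 163
```

```text
t 14.33 pos [ 648.3 -130.3   27.2] rpy [-1.8000e+02 -2.0000e-02  1.6311e+02] gap 43.0 F [ 0.7 -1.  -1.6] grip 61.6 q7 1.06
turn/6 0.018  x -0.3 y -0.7 z 19.2
```

>>> play_rows(motion=[[-0.7, -0.003, -0.007, 0.08, 0.018], [-0.7, 0, 0, 0.06, 0], [-0.7, 0, 0, 0.03, 0], [-0.7, 0, 0, 0.02, 0], [-0.7, 0, 0, 0.008, 0], [-0.7, 0, 0, 0, 0], [-0.7, 0, 0, 0, 0]])

```text
time: 14.92
ee_pos: [0.6483, -0.1313, 0.008]
orientation: [-3.141, 0.0, 2.845]
contact_force: [-3.8, -0.3, 6.0]
finger_gap: 0.0428
gripper_force: 62.5
```

```bash
python3 to.py 648.4 -131 8 163
```

```text
t 14.92 pos [ 648.3 -131.3    8. ] rpy [-1.7997e+02  1.0000e-02  1.6302e+02] gap 42.8 F [-3.8 -0.3  6. ] grip 62.5 q7 1.05
turn/6 0.004  x 0.0 y 0.3 z -0.0
```

>>> play_rows(motion=[[-0.3, 0, 0, 0, 0], [0.3, 0, 0, 0, 0], [0.8, 0, 0, 0, 0], [1, 0, 0, 0, 0], [1, 0, 0, 0, 0], [1, 0, 0, 0, 0], [1, 0, 0, -0.1, 0], [1, 0, 0, -0.3, 0], [1, 0, 0, -0.3, 0], [1, 0, 0, -0.3, 1], [1, 0, 0, -0.1, 1], [1, 0, 0, 0, 1], [1, 0, 0, 0, 1], [1, 0, 0, 0, 1], [1, 0, 0, 0, 1], [1, 0, 0, 0, 1], [1, 0, 0, 0, 1], [1, 0, 0, 0, 1], [1, 0, 0, 0, 1]])

```text
time: 16.5
ee_pos: [0.6486, -0.1308, 0.118]
orientation: [3.141, -0.0, 1.793]
contact_force: [-1.0, 0.8, 1.4]
finger_gap: 0.0851
gripper_force: 0.0
```

```bash
python3 to.py 668.6 157 70 103
```

```text
t 16.5 pos [ 648.6 -130.8  118. ] rpy [179.96  -0.   102.76] gap 85.1 F [-1.   0.8  1.4] grip 0.0 q7 0.19
turn/6 -0.040  x 275.9 y 84.3 z 48.0
```

>>> play_rows(motion=[[1, 0.15, 0.05, 0, -0.04], [1, 0.3, 0.09, 0, 0], [1, 0.3, 0.09, 0, 0], [1, 0.3, 0.09, 0, 0], [1, 0.3, 0.09, 0, 0], [1, 0.3, 0.09, 0, 0], [1, 0.3, 0.09, 0, 0], [1, 0.3, 0.09, 0, 0], [1, 0.3, 0.09, 0, 0], [1, 0.15, 0.05, 0.1, 0], [1, 0.059, 0.023, 0.2, 0], [1, 0, 0, 0.18, 0], [1, 0, 0, 0, 0], [1, 0, 0, 0, 0]])

```text
time: 17.67
ee_pos: [0.6661, 0.1563, 0.0678]
orientation: [-3.139, 0.0, 1.804]
contact_force: [0.4, -0.5, 0.6]
finger_gap: 0.0852
gripper_force: 0.0
```

```bash
python3 to.py 668.6 157 9 103; python3 -c "
from h import *
p,d=snap('side','s3'); q,_=snap('top','t3')
a=cv2.resize(p[140:280,130:300],(486,400)); b=cv2.resize(q[110:190,275:355],(300,300),interpolation=cv2.INTER_CUBIC); cv2.imwrite('pics/c3.png',np.hstack([a,np.pad(b,((0,100),(0,0),(0,0)))]))"
```

```text
t 17.67 pos [666.1 156.3  67.8] rpy [-1.7983e+02  2.0000e-02  1.0336e+02] gap 85.2 F [ 0.4 -0.5  0.6] grip 0.0 q7 -0.25
turn/6 0.059  x 0.1 y 2.5 z 58.8
```

View pics/c3.png

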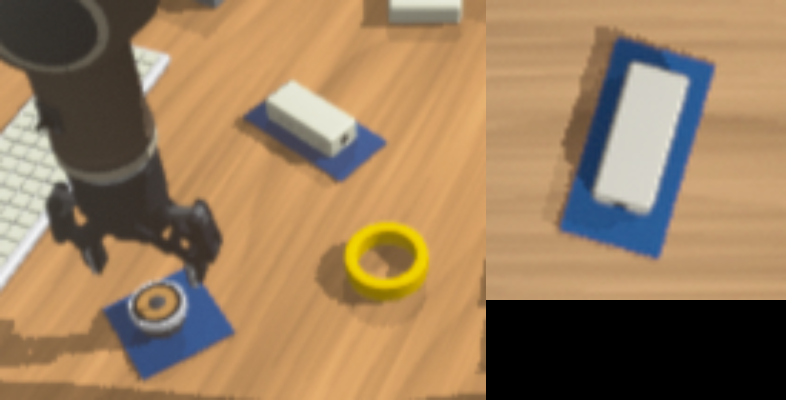

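The power supply lies lengthwise on the long mat, with its face centre at right crop (641,138). The speaker is below the open fingers, at left crop (157,305). I grasp it across the rim.

>>> play_rows(motion=[[1, 0, 0.02, 0.2, 0.04], [1, 0, 0.004, 0.2, 0], [1, 0, 0, 0.1, 0], [1, 0, 0, 0.08, 0], [1, 0, 0, 0, 0], [-0.5, 0, 0, 0, 0], [-0.5, 0, 0, 0, 0], [-0.5, 0, 0, 0, 0], [-0.5, 0, 0, 0, 0], [-0.5, 0, 0, 0, 0], [-0.5, 0, 0, 0, 0], [-0.5, 0, 0, 0, 0], [-0.5, 0, 0, 0, 0]], force=50)

```text
time: 18.85
ee_pos: [0.6703, 0.1577, 0.0128]
orientation: [3.139, 0.0, 1.798]
contact_force: [-1.7, -0.1, 4.9]
finger_gap: 0.0523
gripper_force: 51.8
```

```bash
python3 to.py 668.6 157 9 103
python3 - <<'E'
from m import *
B=[(632,62),(689,76),(647,214),(595,200)];M=[(618,38),(714,65),(659,258),(561,230)]
for Q,z in((B,.034),(M,.004)):
    P=np.array([W(275+(x-486)/3.75-.5,110+y/3.75-.5,z) for x,y in Q]);print(P.mean(0).round(1),np.degrees(np.arctan2(*(P[1]-P[2])[::-1])),np.degrees(np.arctan2(*(P[0]-P[3])[::-1])))
E
```

```text
t 18.85 pos [670.3 157.7  12.8] rpy [179.88   0.   103.03] gap 52.3 F [-1.7 -0.1  4.9] grip 51.8 q7 -0.28
turn/6 0.006  x -0.3 y -1.8 z 3.8
[ 647.8 -130.4] -17.738842370243653 -15.712235355750229
[ 647.7 -131.2] -16.78630092788302 -17.16322035052419
```

>>> play_rows(motion=[[-0.5, 0, 0, -0.1, 0], [-0.5, 0, 0, -0.2, 0], [-0.5, 0, 0, -0.3, 0], [-0.5, 0, 0, -0.3, 0], [-0.5, -0.07, -0.07, -0.2, 0], [-0.5, -0.15, -0.14, 0, 0], [-0.5, -0.25, -0.23, 0, 0], [-0.5, -0.25, -0.23, 0, 0], [-0.5, -0.25, -0.23, 0, 0], [-0.5, -0.25, -0.23, 0, 0], [-0.5, -0.25, -0.23, 0, 0], [-0.5, -0.25, -0.23, 0, 0], [-0.5, -0.25, -0.23, 0, 0], [-0.5, -0.25, -0.23, 0, 0], [-0.5, -0.25, -0.23, 0, 0], [-0.5, -0.25, -0.23, 0, 0], [-0.5, -0.25, -0.23, 0, 0], [-0.5, -0.25, -0.23, 0, 0], [-0.5, -0.15, -0.15, 0, 0], [-0.5, 0, 0, 0, 0]])

```text
time: 20.52
ee_pos: [0.4383, -0.2464, 0.1217]
orientation: [-3.14, 0.002, 1.791]
contact_force: [-0.4, -0.0, -1.6]
finger_gap: 0.052
gripper_force: 52.7
```

```bash
python3 to.py 409.2 -293.6 13 103
```

```text
t 20.52 pos [ 438.3 -246.4  121.7] rpy [-1.7990e+02  1.3000e-01  1.0264e+02] gap 52.0 F [-0.4 -0.  -1.6] grip 52.7 q7 0.51
turn/6 -0.060  x -39.5 y -39.0 z 108.7
```

>>> play_rows(motion=[[-0.5, -0.2, -0.2, 0.1, 0], [-0.5, -0.14, -0.14, 0.2, 0], [-0.5, -0.055, -0.05, 0.3, 0], [-0.5, 0, 0, 0.2, 0], [-0.5, 0, 0, 0.1, 0], [-0.5, 0, 0, 0, 0], [-0.5, 0, 0, 0, 0]])

```text
time: 21.1
ee_pos: [0.4131, -0.288, 0.0316]
orientation: [3.141, -0.0, 1.8]
contact_force: [1.0, -0.2, -1.7]
finger_gap: 0.0521
gripper_force: 52.7
```

```bash
python3 to.py 409.2 -293.6 13 103 x
```

```text
t 21.1 pos [ 413.1 -288.    31.6] rpy [ 1.7999e+02 -2.0000e-02  1.0311e+02] gap 52.1 F [ 1.  -0.2 -1.7] grip 52.7 q7 0.57
turn/6 0.018  x -4.6 y -5.1 z 18.6
```

>>> play_rows(motion=[[-0.5, -0.046, -0.051, 0.06, 0], [-0.5, 0, 0, 0.06, 0], [-0.5, 0, 0, 0.03, 0], [-0.5, 0, 0, 0.02, 0], [-0.5, 0, 0, 0.01, 0], [-0.5, 0, 0, 0, 0], [-0.5, 0, 0, 0, 0]])

```text
time: 21.68
ee_pos: [0.4087, -0.2941, 0.0132]
orientation: [3.141, 0.0, 1.799]
contact_force: [-0.8, -0.9, -0.9]
finger_gap: 0.0519
gripper_force: 52.7
```

```bash
python3 to.py 409.2 -293.6 13 103 x
```

```text
t 21.68 pos [ 408.7 -294.1   13.2] rpy [179.99   0.   103.05] gap 51.9 F [-0.8 -0.9 -0.9] grip 52.7 q7 0.57
turn/6 0.009  x 0.4 y 0.6 z 0.2
```

>>> play_rows(motion=[[-0.5, 0, 0, 0.007, 0], [-0.5, 0, 0, 0.005, 0], [-0.5, 0, 0, 0, 0]])

```text
time: 21.93
ee_pos: [0.4088, -0.2943, 0.0127]
orientation: [3.141, 0.001, 1.798]
contact_force: [-2.5, 2.0, 8.0]
finger_gap: 0.052
gripper_force: 53.6
```

Contact reached. I release the speaker, lift, turn and head for the fan.

>>> play_rows(motion=[[-0.1, 0, 0, 0, 0], [0.4, 0, 0, 0, 0], [0.8, 0, 0, 0, 0], [1, 0, 0, 0, 0], [1, 0, 0, 0, 0], [1, 0, 0, 0, 0], [1, 0, 0, -0.1, 0], [1, 0, 0, -0.3, 0], [1, 0, 0, -0.3, 0], [1, 0, 0, -0.3, 1], [1, 0, 0, -0.1, 1], [1, 0, 0, 0, 1], [1, 0, 0, 0, 0.44], [1, 0.15, -0.01, 0, 0], [1, 0.3, -0.02, 0, 0], [1, 0.3, -0.02, 0, 0], [1, 0.3, -0.02, 0, 0], [1, 0.3, -0.02, 0, 0], [1, 0.3, -0.02, 0, 0], [1, 0.3, -0.02, 0, 0]])

```text
time: 23.6
ee_pos: [0.4213, -0.0978, 0.1227]
orientation: [3.141, 0.0, 1.438]
contact_force: [-0.1, 0.5, 0.2]
finger_gap: 0.0854
gripper_force: 0.0
```

```bash
python3 to.py 426 283.7 60 82.4
```

```text
t 23.6 pos [421.3 -97.8 122.7] rpy [1.7996e+02 1.0000e-02 8.2390e+01] gap 85.4 F [-0.1  0.5  0.2] grip 0.0 q7 -0.12
turn/6 -0.001  x 378.8 y -45.8 z 62.7
```

>>> play_rows(motion=[[1, 0.3, -0.036, 0, 0], [1, 0.3, -0.036, 0, 0], [1, 0.3, -0.036, 0, 0], [1, 0.3, -0.036, 0, 0], [1, 0.3, -0.036, 0, 0], [1, 0.3, -0.036, 0, 0], [1, 0.3, -0.036, 0, 0], [1, 0.3, -0.036, 0, 0], [1, 0.3, -0.036, 0, 0], [1, 0.3, -0.036, 0, 0], [1, 0.3, -0.036, 0, 0], [1, 0.3, -0.036, 0, 0], [1, 0.15, -0.02, 0.1, 0], [1, 0.038, -0.006, 0.2, 0], [1, 0, 0, 0.2, 0], [1, 0, 0, 0.1, 0], [1, 0, 0, 0, 0], [1, 0, 0, 0, 0]])

```text
time: 25.1
ee_pos: [0.4261, 0.282, 0.0621]
orientation: [-3.141, 0.001, 1.438]
contact_force: [-0.2, 0.6, -0.6]
finger_gap: 0.0856
gripper_force: 0.0
```

```bash
python3 to.py 426 283.7 5 82.4 x; python3 -c "
from h import *
q,_=snap('top','t4')
a=cv2.resize(q[205:270,340:410],(560,520),interpolation=cv2.INTER_CUBIC); cv2.imwrite('pics/c4.png',a)"
```

```text
t 25.1 pos [426.1 282.   62.1] rpy [-1.7997e+02  4.0000e-02  8.2380e+01] gap 85.6 F [-0.2  0.6 -0.6] grip 0.0 q7 -1.07
turn/6 -0.003  x 1.7 y -0.3 z 57.1
```

View pics/c4.png

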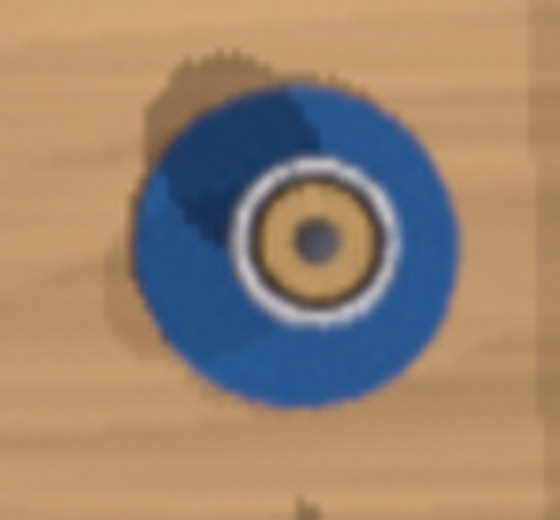

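The speaker sits flat on the round mat: rim centre at crop (316,241), mat centre at (297,246). The offset looks like parallax, which I check while grasping the fan.

>>> play_rows(motion=[[1, 0.017, -0.003, 0.2, 0], [1, 0, 0, 0.2, 0], [1, 0, 0, 0.1, 0], [1, 0, 0, 0.06, 0], [1, 0, 0, 0, 0], [-0.4, 0, 0, 0, 0], [-0.4, 0, 0, 0, 0], [-0.4, 0, 0, 0, 0], [-0.4, 0, 0, 0, 0], [-0.4, 0, 0, 0, 0], [-0.4, 0, 0, 0, 0], [-0.4, 0, 0, 0, 0], [-0.4, 0, 0, 0, 0]], force=40)

```text
time: 26.23
ee_pos: [0.4267, 0.2845, 0.007]
orientation: [3.14, -0.001, 1.438]
contact_force: [-1.5, -0.8, 5.8]
finger_gap: 0.0593
gripper_force: 43.4
```

```bash
python3 to.py 426 283.7 5 82.4 x; python3 -c "
from m import *
print(W(340+316.5/8-.5,205+241.5/8-.5,.034),W(340+297/8-.5,205+246/8-.5,.004))"
```

```text
t 26.23 pos [426.7 284.5   7. ] rpy [ 1.7991e+02 -6.0000e-02  8.2390e+01] gap 59.3 F [-1.5 -0.8  5.8] grip 43.4 q7 -1.13
turn/6 -0.001  x -0.9 y -0.6 z 2.0
[ 409.93856471 -293.249828  ] [ 408.90279305 -293.9393124 ]
```

>>> play_rows(motion=[[-0.4, 0, 0, -0.1, 0], [-0.4, 0, 0, -0.2, 0], [-0.4, 0, 0, -0.3, 0], [-0.4, 0, 0, -0.3, 0.5], [-0.4, 0, 0, -0.2, 1], [-0.4, 0, 0, 0, 1], [-0.4, 0, 0, 0, 1], [-0.4, 0, 0, 0, 0.765], [-0.4, 0.01, 0.12, 0, 0], [-0.4, 0.02, 0.25, 0, 0], [-0.4, 0.02, 0.25, 0, 0], [-0.4, 0.02, 0.25, 0, 0], [-0.4, 0.02, 0.25, 0, 0], [-0.4, 0.02, 0.25, 0, 0], [-0.4, 0.02, 0.25, 0, 0], [-0.4, 0.02, 0.25, 0, 0], [-0.4, 0.02, 0.25, 0, 0], [-0.4, 0.02, 0.25, 0, 0], [-0.4, 0.02, 0.2, 0, 0], [-0.4, 0, 0, 0, 0]])

```text
time: 27.9
ee_pos: [0.6568, 0.1557, 0.1159]
orientation: [3.139, 0.0, 0.989]
contact_force: [-0.1, -1.0, -0.6]
finger_gap: 0.0594
gripper_force: 43.5
```

```bash
python3 to.py 665 155.4 7 56.8
```

```text
t 27.9 pos [656.8 155.7 115.9] rpy [1.7984e+02 3.0000e-02 5.6670e+01] gap 59.4 F [-0.1 -1.  -0.6] grip 43.5 q7 -1.03
turn/6 -0.021  x 4.3 y 7.1 z 108.9
```

>>> play_rows(motion=[[-0.4, 0.043, 0.071, 0.1, -0.02], [-0.4, 0, 0, 0.25, 0], [-0.4, 0, 0, 0.3, 0], [-0.4, 0, 0, 0.2, 0], [-0.4, 0, 0, 0.1, 0], [-0.4, 0, 0, 0, 0], [-0.4, 0, 0, 0, 0], [-0.4, 0, 0, 0, 0]])

```text
time: 28.57
ee_pos: [0.6619, 0.1612, 0.0224]
orientation: [3.14, -0.002, 0.994]
contact_force: [0.1, -0.3, -1.0]
finger_gap: 0.059
gripper_force: 43.6
```

```bash
python3 to.py 665 155.4 7 56.8
```

```text
t 28.57 pos [661.9 161.2  22.4] rpy [ 1.7993e+02 -1.0000e-01  5.6970e+01] gap 59.0 F [ 0.1 -0.3 -1. ] grip 43.6 q7 -1.05
turn/6 0.029  x -3.2 y 5.8 z 15.4
```

>>> play_rows(motion=[[-0.4, -0.032, 0.058, 0.05, 0.02], [-0.4, 0, 0, 0.03, 0], [-0.4, 0, 0, 0, 0], [-0.4, 0, 0, 0, 0], [-0.4, 0, 0, 0, 0]])

```text
time: 28.98
ee_pos: [0.6641, 0.1549, 0.0132]
orientation: [3.141, -0.0, 0.991]
contact_force: [0.4, 0.4, -0.9]
finger_gap: 0.0587
gripper_force: 43.6
```

```bash
python3 to.py 665 155.4 7 56.8
```

```text
t 28.98 pos [664.1 154.9  13.2] rpy [ 1.7999e+02 -2.0000e-02  5.6810e+01] gap 58.7 F [ 0.4  0.4 -0.9] grip 43.6 q7 -1.05
turn/6 0.001  x 0.9 y 0.4 z 6.2
```

>>> play_rows(motion=[[-0.4, 0.009, 0.004, 0.03, 0], [-0.4, 0, 0, 0.02, 0], [-0.4, 0, 0, 0.01, 0], [-0.4, 0, 0, 0.008, 0], [-0.4, 0, 0, 0.008, 0], [-0.4, 0, 0, 0, 0], [-0.4, 0, 0, 0, 0]])

```text
time: 29.57
ee_pos: [0.6649, 0.1556, 0.0071]
orientation: [3.141, -0.0, 0.992]
contact_force: [-6.4, -2.0, 14.1]
finger_gap: 0.0588
gripper_force: 45.3
```

```bash
python3 to.py 665 155.4 7 56.8
```

```text
t 29.57 pos [664.9 155.6   7.1] rpy [179.98  -0.    56.82] gap 58.8 F [-6.4 -2.  14.1] grip 45.3 q7 -1.05
turn/6 0.004  x -0.1 y 0.2 z 0.1
```

>>> play_rows(motion=[[-0.4, 0, 0, -0.006, 0], [0.2, 0, 0, 0, 0], [0.6, 0, 0, 0, 0], [1, 0, 0, 0, 0], [1, 0, 0, 0, 0], [1, 0, 0, 0, 0], [1, 0, 0, -0.1, 0], [1, 0, 0, -0.3, 0], [1, 0, 0, -0.3, 0], [1, 0, 0, -0.3, 0], [1, 0, 0, -0.3, 0], [1, -0.1, -0.2, 0, 0], [1, -0.1, -0.25, 0, 0], [1, -0.1, -0.25, 0, 0], [1, -0.1, -0.25, 0, 0], [1, -0.1, -0.25, 0, 0], [1, -0.1, -0.25, 0, 0], [1, -0.1, -0.25, 0, 0], [1, -0.1, -0.1, 0, 0], [1, 0, 0, 0, 0]])

```text
time: 31.23
ee_pos: [0.4675, 0.1871, 0.1366]
orientation: [-3.141, 0.001, 0.994]
contact_force: [0.4, -0.0, -0.4]
finger_gap: 0.0853
gripper_force: 0.0
```

```bash
python3 -c "
from h import *
q,_=snap('top','t5')
a=cv2.resize(q[110:176,178:244],(500,500),interpolation=cv2.INTER_CUBIC); cv2.imwrite('pics/c5.png',a);cv2.imwrite('pics/f5.png',q)"
```

```text
(no output)
```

View pics/c5.png

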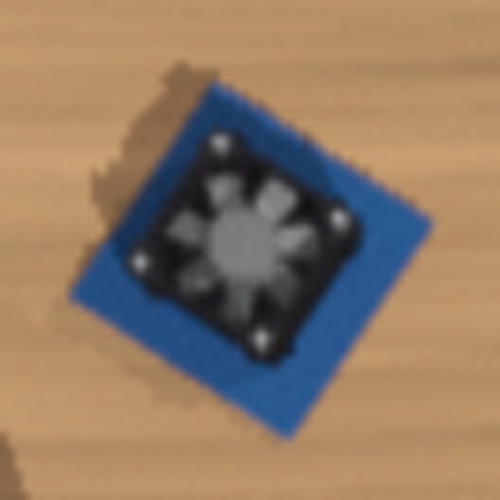

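View pics/f5.png

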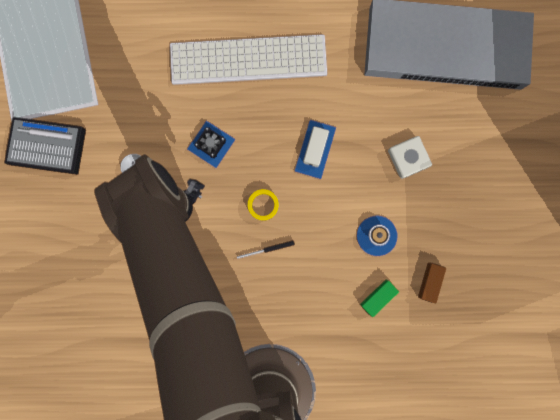

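The crop shows the fan on the square mat with its screws at (220,144), (341,219), (261,339) and (141,262). The full view shows all three parts on their own mats and the tape and screwdriver in place. The dish is partly hidden by the arm. One numeric check, then I hand in.

Run:
```python
from m import *
s=500/66
for Q,z in (([(220,144),(341,219),(261,339),(141,262)],.029),([(213,83),(434,221),(290,440),(70,298)],.004)):
    P=np.array([W(178+x/s-.5,110+y/s-.5,z) for x,y in Q]);e=np.roll(P,-1,0)-P
    print(P.mean(0).round(1),(np.degrees(np.arctan2(e[:,1],e[:,0]))%90).round(1))
```

```text
[665.3 154.6] [57.4 56.5 56.6 56.5]
[664.3 154.7] [57.2 56.7 56.5 56.7]
```

```bash
python3 -c "
from cell import arm
print(arm.sign_off())"
```

```text
the job is handed in; nothing more can be done
None
```

The job is handed in: the fan, loudspeaker and power supply each lie flat on their own mat, within about 1.5 mm of the middle and about 1° of square by camera, after about 31 s of arm time; the tape and screwdriver are unmoved, and the dish was half hidden by the arm in the last picture, so I did not recheck it.

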